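# Roll the lying culture vial onto the imager's line and take the picture

### The arm

A 6-joint arm with a two-finger parallel gripper is mounted at the origin on the work surface. World frame = base frame: x ahead of the robot, y to its left, z up, the work surface at z = 0. Lengths are in m, angles in rad, forces in N, time in s.
With the tool pointing down it reaches from about 0.425 to 0.95 m from the base axis. Payload 3.5 kg.
Tool frame: the origin (TCP) lies at the very end of the fingers, on their centre line; the grasp point (between the pads) lies behind it (ctrl.grasp_offset is the z of the grasp point in the tool frame, in m); z points along the fingers, x is the direction in which the jaws open and shut, and the axes are right-handed (so a half turn about z gives the same grasp; the last joint's range is limited). The gripper opens to 85 mm and grips with 20 to 120 N. Pads are 22 mm wide; open, the fingers measure 114 mm over their backs; the gripper's body (76 mm by 85 mm) begins 54 mm behind the grasp point. The pads swing forward as they close: fully open they stand 13 mm farther back than shut.
Start: joints at [-1.423, 0.286, 1.577, -0, 1.279, -0.15], TCP at [0.198, -0.645, 0.231] pointing down, gripper open.
Joint ranges: [-2.77, 2.77], [-0.9, 2.22], [0.21, 2.48], [-1.53, 4.67], [0.24, 2.81], [-2.84, 2.84]. Speed limits (rad/s): [2.79, 2.79, 3.14, 3.14, 3.14, 3.14].

### API

Orientations are given as a unit quaternion [x, y, z, w].
In Python, from plant import ctrl gives the robot as it stands.
- The arm moves only by the shell command python3 -m jog 'ROWS' [FORCE]. ROWS is JSON, a list of rows, each an object with "grip": the closure, from 0 (fully open) to 1 (shut); "xyz": the shift along the tool's x, y, z in m, a list of three; "dr": the turn, a rotation vector about the tool's x, y, z in rad, a list of three. A call has 1 to 12 rows; each row is the pose to reach, as a shift and turn from the pose commanded when the call began, along the tool's axes at that moment; what a row does not reach only later rows make up. A row lasts 1/12 s, in which the tool goes at most 41.7 mm and 7.16 degrees, less where a joint would pass 70% of its speed; a pose out of reach is approached as far as the arm can. A call with a gripper value outside its range is refused whole. The fingers move at their own pace and stop on an object; FORCE is the grip in N (left out, the last holds). Time passes only in rows, so rows that repeat a pose let the fingers close. It gives the time, the measured TCP pose, the force and the opening at its end, in the units of the state.
- ctrl.get_state(): the state, without advancing time (a new reading comes with each control period).
- ctrl.read_camera(name): name is "scene" or "top" or "wrist"; returns the picture (480x640x3 uint8, red, green, blue); there is no depth.
- ctrl.get_calibration(name): a dict with "mtx" (3x3 intrinsics, pixels), "R" (3x3) and "t" (3): a world point X has camera coordinates R X + t; the wrist camera has in their place "hand_eye" (4x4, takes a point from camera to tool coordinates, whose origin is the TCP and whose axes are the tool frame's). Camera axes: x right, y down, z forward; pixel columns grow to the right and rows downward; lengths in m; the calibration is good to about 2 mm. The wrist camera is an equidistant fisheye: a pixel r from the principal point sees the ray r / f radians off the axis. A picture is of the moment at which its call begins: read the wrist's pose just before it. get_calibration takes no time and is no camera call.
- ctrl.sign_off(): hands the job in, once; it reports no verdict.
The state is a dict: "time": time; "qpos": joint angles; "dq": joint speeds; "joint_efforts": joint torques, N m; "eef_pos": TCP position; "tcp_rot": TCP orientation; "contact_force": force on the tool from outside, world axes, zero at the start; "wrist_torque": the same for the moment, N m; "opening": opening from 0.0 (shut) to 1.0 (fully open).
Only numpy, scipy, OpenCV 4.12 (cv2) and the standard library are available. Lean on these libraries where they do the work, as an engineer would, in place of code of your own. Each camera call takes 0.05 s, during which the arm holds its last target.

### The job

The glass vial lying on the stage of the imager has to be photographed through the lens window. With the fingertips, gently push its top sideways so that it rolls across the stage until it lies along the marked line, centred on the line and over the window, and leave it at rest there; then press the capture button right down and let it come up again. Do not pick up, carry or tip over anything, and leave the standing vial, the dish and the tube rack where they are.

Things in the scene. Friction and masses are not known exactly. Their poses are not given: they have to be found in the camera images.
- vial: Lying culture vial: clear glass, 28 mm diameter, white paper band, narrower white cap (24 mm) at one end, 95 mm long, about 45 g. Starts 65-105 mm left or right of the line, nearly parallel to it. Origin: on its axis at mid length, 14 mm above the stage. x runs along it to the cap (glass x = -47 to 25 mm); y, z turn as it rolls. Rolling resistance: it stops soon after a slow push stops, and stays.
- imager: The imager: low white box fixed to the bench, 200 mm (x) by 300 mm (y), origin at the centre of its underside, x away from the robot side. Its top is a flat dark metal stage 70 mm above the bench, x = -45 to 100 mm, with a 6 mm wide, 4 mm high lip along the left and right edges; a control strip 8 mm lower lies at the robot side.
- imager_line (a point): Where the marked line crosses the centre of the lens window, on the stage surface, 70 mm above the bench. x runs along the line (away from the robot side), y across it to the left, z up. The line is white, 2 mm wide, 141 mm long, running across the stage from front to back, flush; the round window is 32 mm across, flush, in a bright ring.
- capture_top (a point): Centre of the top of the capture button: grey round cap, 24 mm in diameter, in a black collar 40 mm across, on the control strip at the robot side of the imager, 100 mm nearer to the robot and 90 mm to the right of the window; its top is 8 mm above the stage surface. It is pressed straight down.
- capture (a joint): Travel of the capture button: 0 up, 0.004 m fully down; a spring needs about 4 N at the bottom and lifts it again.
- spare: A shorter vial standing upright on the stage, on the other side of the line from the lying vial: clear glass 28 mm in diameter, 60 mm high with its white cap, 40 g. Origin at the centre of its underside, z up. To be left alone.
- dish: Round culture dish with its lid, 64 mm in diameter, 15 mm high, on the bench to one side of the imager. Origin at the centre of its underside. To be left alone.
- rack: White rack with four blue-capped tubes, 120 mm (x) by 70 mm (y), 107 mm high over the caps, on the bench to the other side of the imager. Origin at the centre of its underside. To be left alone.
There are look-alikes about, which are no part of the job. What is shaped like the vial but pink or red is not meant.

How it is judged:
On the way, in this order (a step that is already met when the one before it is completed fails the run):
1. the vial turns over about its own axis as it rolls across the stage (angle between vial's own z axis and vertical above 2 rad).
2. the vial lies at rest along the marked line, its axis within 6 mm of it and its middle within 25 mm of the window's centre (y of vial in the frame of imager_line between -0.006 and 0.006 m and x of vial in the frame of imager_line between -0.025 and 0.025 m and angle between the x axis of vial and the x axis of imager_line, either way round below 0.17 rad and linear speed of vial below 0.01 m/s), for 0.3 s.
3. the capture button is pressed down (value of joint capture above 0.003 m), for 0.05 s.
At the end, for the whole second after the job is handed in: The vial lies at rest on the stage, its axis within 6 mm of the marked line and within 10 degrees of parallel to it, its middle within 25 mm of the window's centre along the line; the button is up again; the standing vial (10 mm), the dish and the rack (15 mm) are where they were (all of step 2 and z of vial in the frame of imager_line between 0.011 and 0.017 m and value of joint capture below 0.001 m and distance of spare from where it was at the start of the episode below 0.01 m and angle between spare's own z axis and vertical below 0.1 rad and distance of each of dish, rack from where it was at the start of the episode below 0.015 m); the robot touches nothing.
It fails at once if the lying vial is lifted off the stage or falls from it (z of vial in the frame of imager_line above 0.022 m or z of vial in the frame of imager_line below 0.005 m).
It fails at once if the glass vial is pressed harder than 30 N (contact force between the fingers and vial above 30 N).
It fails at once if the capture button is pressed while the vial is off the line (value of joint capture above 0.003 m and (y of vial in the frame of imager_line below -0.007 m or y of vial in the frame of imager_line above 0.007 m)).
It fails at once if the standing vial, the dish or the rack is disturbed (distance of spare from where it was at the start of the episode above 0.012 m or angle between spare's own z axis and vertical above 0.2 rad or distance of any of dish, rack from where it was at the start of the episode above 0.018 m).
It also fails if it takes over 64 s, if anything falls off the work surface, if the arm or the gripper's body presses on something with over 40 N, if the wrist force passes 120 N, or if a joint passes its speed limit or range.

## Working session

There is one attempt and no reset: what is moved stays moved. The work goes in short steps, Python scripts to look and compute and a shell command to move; the robot and the scene stay as the last step left them, time stands still between calls to the robot, and variables do not carry over. Pictures are saved under pics/ and viewed, and the job is handed in when it is done.

```bash
ls; mkdir -p pics; python3 - <<'E'
from plant import ctrl
import cv2
for n in ["scene","top","wrist"]:
    s=ctrl.get_state()
    im=ctrl.read_camera(n); cv2.imwrite(f"pics/{n}0.png",im[:,:,::-1])
    c=ctrl.get_calibration(n); print(n,{k:v.tolist() if hasattr(v,'tolist') else v for k,v in c.items()})
print(ctrl.get_state(), ctrl.grasp_offset)
E
```

```text
pics
scene {'mtx': [[604.4970603903583, 0.0, 311.2700141235726], [0.0, 604.4970603903583, 231.88056997523657], [0.0, 0.0, 1.0]], 'R': [[0.4985276907634395, 0.8667350389509355, -0.015508507239337329], [0.48779792776331155, -0.29527025236705456, -0.8215039012304901], [-0.7166054166777498, 0.4019774251395419, -0.5699919529838052]], 't': [-0.2991480813257896, -0.2076593470247973, 1.7358055775017451]}
top {'mtx': [[466.7518696464908, 0.0, 322.58715548240406], [0.0, 466.7518696464908, 244.6678075790196], [0.0, 0.0, 1.0]], 'R': [[-0.01655107231854472, -0.9998589805207776, -0.0028427235282028345], [-0.983032762039031, 0.016791865778761378, -0.18265985328358716], [0.18268182931813395, -0.00022872607974885043, -0.9831720586557372]], 't': [0.017995919839668695, 0.5661546652844, 0.8713569637315581]}
wrist {'mtx': [[371.64829954431775, 0.0, 321.58808489889253], [0.0, 371.64829954431775, 246.57759158879156], [0.0, 0.0, 1.0]], 'hand_eye': [[0.9999999412502807, -7.654486382635262e-05, -0.0003341261995371909, 0.0003516973857681238], [0.00016974271481332495, 0.9574245212079375, 0.28868366316291627, -0.07390638980638149], [0.0002978033649292385, -0.2886837029183206, 0.9574244779524494, -0.1420127712805053], [0.0, 0.0, 0.0, 1.0]]}
{'time': 0.15, 'qpos': array([-1.42300348e+00,  2.87018740e-01,  1.57787137e+00,  8.14263520e-07,
        1.27861022e+00, -1.49984491e-01]), 'dq': array([-0.00099372, -0.00154107, -0.00584204, -0.00064395, -0.00018647,
       -0.00104119]), 'joint_efforts': array([ 6.80615121e-04, -4.06606579e+01, -2.93138856e+01, -1.43872544e-04,
        3.98543125e-03, -1.78624155e-06]), 'eef_pos': array([ 0.19800245, -0.64475547,  0.23021062]), 'tcp_rot': array([ 8.04174947e-01, -5.94391912e-01, -6.73450018e-04, -6.75479412e-04]), 'contact_force': array([-0.27186235, -0.48254516,  0.6162789 ]), 'wrist_torque': array([0.00888435, 0.00404082, 0.00085172]), 'opening': 1.0053417544823129} -0.0187
```

View pics/top0.png

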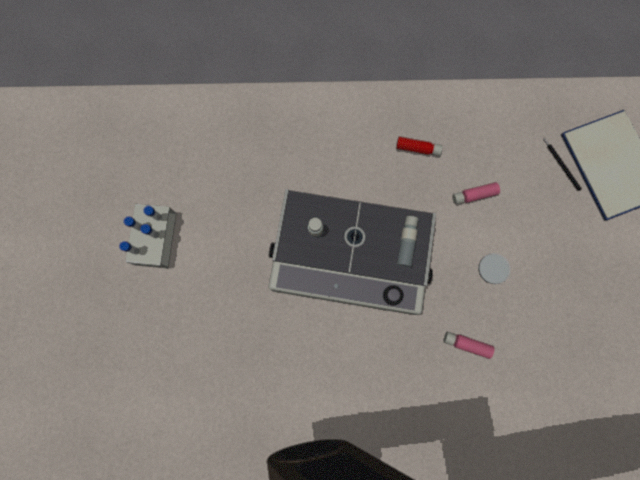

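View pics/scene0.png

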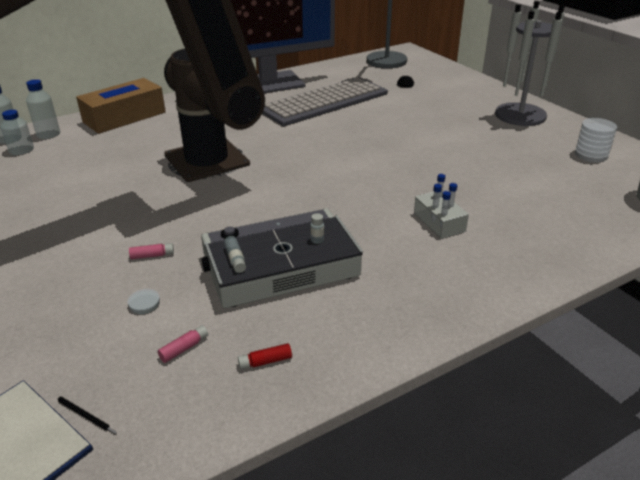

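Top view: the clear vial with its white band and cap lies on the stage at (408,241). The possible mix-ups are the red vial (420,146), the pink ones (477,193) and (469,345), and the standing spare (316,227). The window is at (355,237) and the button at (394,295). I choose (408,241) and check it in a crop.

```bash
cat > h.py <<'E'
import numpy as np, cv2
from plant import ctrl
from scipy.spatial.transform import Rotation as Ro
def ray(name,uv,st=None):
    c=ctrl.get_calibration(name)
    K=c["mtx"]; p=np.array([(uv[0]-K[0,2])/K[0,0],(uv[1]-K[1,2])/K[1,1]])
    if name=="wrist":
        r=np.hypot(*p); d=np.array([*(p/r*np.sin(r) if r>0 else p),np.cos(r)])
        H=c["hand_eye"]; R=Ro.from_quat(st["tcp_rot"]).as_matrix()
        return R@H[:3,3]+st["eef_pos"], R@H[:3,:3]@d
    R=c["R"]; return -R.T@c["t"], R.T@np.array([*p,1.])
def onz(name,uv,z,st=None):
    o,d=ray(name,uv,st); return o+d*(z-o[2])/d[2]
E
python3 - <<'E'
import cv2
im=cv2.imread("pics/top0.png")[180:320,260:450]
cv2.imwrite("pics/crop0.png",cv2.resize(im,None,fx=4,fy=4,interpolation=cv2.INTER_CUBIC))
from h import *
for n,uv,z in [("win",(354.5,237),.07),("lineback",(360,203),.07),("linefront",(349.5,272),.07),("capend",(412.5,218),.084),("glassend",(405,265),.084),("button",(394,295),.078),("spare top",(315.5,222),.13)]:
    print(n,onz("top",uv,z).round(4))
E
```

```text
win [ 0.5772 -0.0538  0.07  ]
lineback [ 0.6454 -0.0667  0.07  ]
linefront [ 0.5089 -0.0423  0.07  ]
capend [ 0.6098 -0.1658  0.084 ]
glassend [ 0.5187 -0.1469  0.084 ]
button [ 0.4629 -0.1244  0.078 ]
spare top [0.5942 0.0207 0.13  ]
```

View pics/crop0.png

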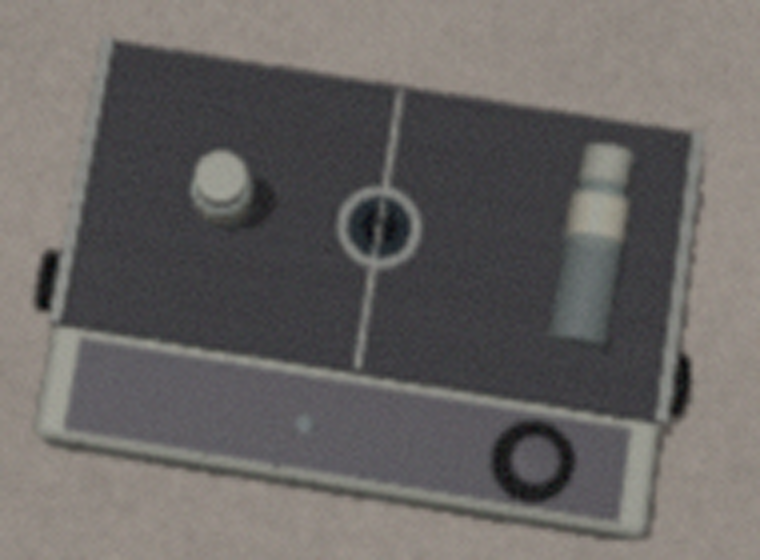

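View pics/wrist0.png

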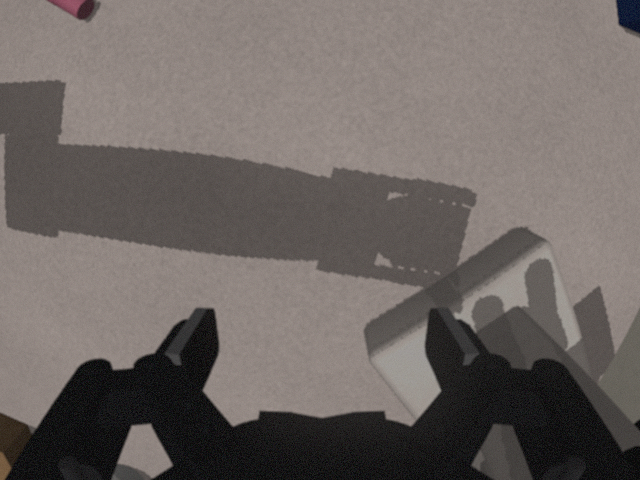

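The crop shows clear glass with a white band and cap, so this is the right vial. It is about 103 mm right of the line (y'≈-0.103, x'≈+0.005) and 0.03 rad off parallel. The line measures 139 mm, and the button is where the description puts it relative to the window. Next I move above the vial with the jaw axis along it.

```bash
python3 -m jog '[{"grip":0.5,"xyz":[-0.03,-0.04,0],"dr":[0,0,-0.1]},{"grip":0.5,"xyz":[-0.06,-0.08,0],"dr":[0,0,-0.2]},{"grip":0.5,"xyz":[-0.09,-0.12,0],"dr":[0,0,-0.3]},{"grip":0.5,"xyz":[-0.12,-0.16,0],"dr":[0,0,-0.4]},{"grip":0.5,"xyz":[-0.15,-0.2,0],"dr":[0,0,-0.5]},{"grip":0.5,"xyz":[-0.18,-0.24,0],"dr":[0,0,-0.6]},{"grip":0.5,"xyz":[-0.21,-0.28,0],"dr":[0,0,-0.7]},{"grip":0.5,"xyz":[-0.24,-0.32,0],"dr":[0,0,-0.8]},{"grip":0.5,"xyz":[-0.27,-0.36,0],"dr":[0,0,-0.9]},{"grip":0.5,"xyz":[-0.3,-0.4,0],"dr":[0,0,-1.0]},{"grip":0.5,"xyz":[-0.33,-0.44,0],"dr":[0,0,-1.07]},{"grip":0.5,"xyz":[-0.365,-0.484,0.01],"dr":[0,0,-1.07]}]' 20; python3 -c "
from plant import ctrl
print(ctrl.get_state())"
```

```text
time: 1.15
eef_pos: [0.493, -0.2391, 0.229]
tcp_rot: [0.995, -0.1, 0.001, 0.0]
contact_force: [0.0, 0.0, 0.3]
opening: 0.497
{'time': 1.15, 'qpos': array([-6.36793034e-01,  7.55184349e-03,  1.89322632e+00, -1.25451320e-05,
        1.23957707e+00, -4.36218639e-01]), 'dq': array([ 9.27238024e-01,  1.90153995e-01, -1.18130373e-01,  9.92712878e-04,
       -7.45385469e-02,  9.95674498e-01]), 'joint_efforts': array([-3.26969460e+00, -3.04632032e+01, -2.75521320e+01,  6.43084190e-03,
        1.98789295e-01, -7.91260656e-01]), 'eef_pos': array([ 0.49302672, -0.23913547,  0.22899417]), 'tcp_rot': array([ 9.94975466e-01, -1.00117130e-01,  5.28745357e-04,  3.21342227e-04]), 'contact_force': array([0.04326419, 0.0495702 , 0.31213976]), 'wrist_torque': array([-0.03816639,  0.05436548,  0.00032417]), 'opening': 0.49654736092995405}
```

```bash
python3 -m jog '[{"grip":0.5,"xyz":[0,0,0],"dr":[0,0,0]},{"grip":0.5,"xyz":[0,0,0],"dr":[0,0,0]},{"grip":0.5,"xyz":[0,0,0],"dr":[0,0,0]}]'; python3 - <<'E'
from h import *
s=ctrl.get_state(); im=ctrl.read_camera("wrist"); cv2.imwrite("pics/w1.png",im[:,:,::-1])
t=ctrl.read_camera("top"); cv2.imwrite("pics/t1.png",t[:,:,::-1])
print(s["eef_pos"],Ro.from_quat(s["tcp_rot"]).as_matrix().round(4).tolist())
R=Ro.from_quat(s["tcp_rot"]).as_matrix()
print("shift",R.T@(np.array([.5535,-.1542,.15])-s["eef_pos"]))
E
```

```text
time: 1.4
eef_pos: [0.4919, -0.2407, 0.2282]
tcp_rot: [0.995, -0.101, -0.0, 0.0]
contact_force: [-0.6, -1.4, -0.0]
opening: 0.5
[ 0.49189201 -0.24074984  0.22821312] [[0.9796, -0.2007, -0.0008], [-0.2007, -0.9796, -0.0001], [-0.0007, 0.0002, -1.0]]
shift [ 0.04303908 -0.09717287  0.07815871]
```

View pics/w1.png

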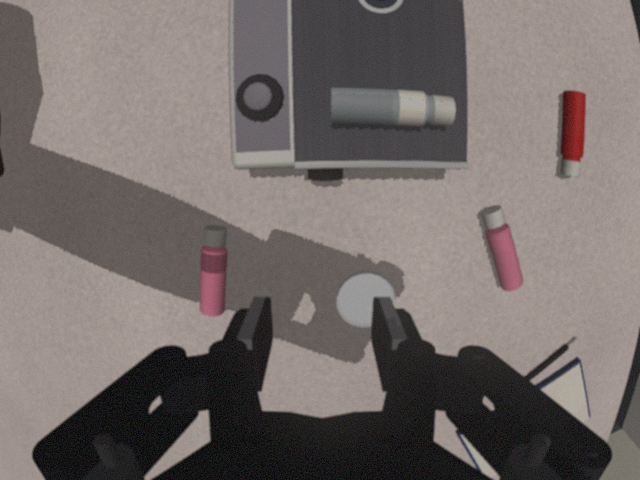

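The wrist view shows the vial from (331,107) to its cap end at (455,110), the button at (260,97) and the fingertips at about (262,300) and (380,300). I cross-check the pose from this view.

```bash
python3 - <<'E'
from h import *
s=dict(eef_pos=np.array([ 0.49189201,-0.24074984,0.22821312]),tcp_rot=ctrl.get_state()["tcp_rot"])
for n,uv,z in [("glassend",(331,107),.084),("capend",(455,110),.084),("button",(260,97),.078),("win",(381,-2),.07)]:
    print(n,onz("wrist",uv,z,s).round(4))
E
```

```text
glassend [ 0.519  -0.1471  0.084 ]
capend [ 0.6154 -0.1648  0.084 ]
button [ 0.4671 -0.1266  0.078 ]
win [ 0.5789 -0.0609  0.07  ]
```

```bash
python3 -m jog '[{"grip":0.5,"xyz":[0.011,-0.025,0.0],"dr":[0,0,0]},{"grip":0.5,"xyz":[0.022,-0.05,0.0],"dr":[0,0,0]},{"grip":0.5,"xyz":[0.033,-0.075,0.02],"dr":[0,0,0]},{"grip":0.5,"xyz":[0.043,-0.09,0.04],"dr":[0,0,0]},{"grip":0.5,"xyz":[0.043,-0.09,0.065],"dr":[0,0,0]},{"grip":0.5,"xyz":[0.043,-0.09,0.078],"dr":[0,0,0]},{"grip":0.5,"xyz":[0.043,-0.09,0.078],"dr":[0,0,0]},{"grip":0.5,"xyz":[0.043,-0.09,0.078],"dr":[0,0,0]}]'; python3 - <<'E'
from h import *
s=ctrl.get_state(); im=ctrl.read_camera("wrist"); cv2.imwrite("pics/w2.png",im[:,:,::-1])
np.savez("s2.npz",**s)
print(s["eef_pos"],s["contact_force"])
E
```

```text
time: 2.17
eef_pos: [0.5514, -0.1625, 0.15]
tcp_rot: [0.995, -0.102, -0.001, -0.0]
contact_force: [0.6, 0.3, 0.4]
opening: 0.5
[ 0.55144197 -0.1625368   0.14996595] [0.63654269 0.33442175 0.35020025]
```

View pics/w2.png

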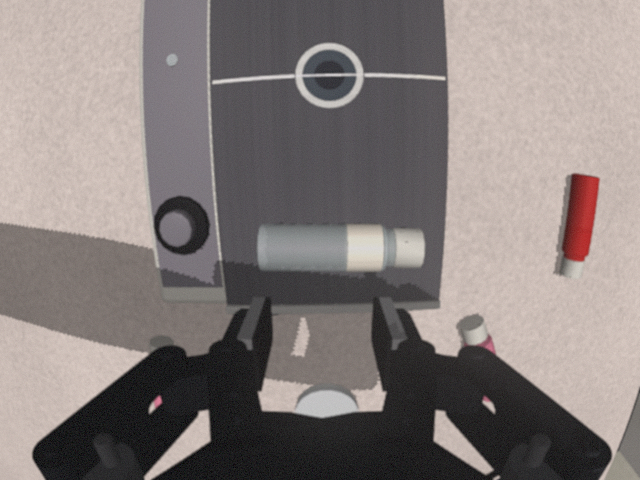

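The wrist view shows the window at (330,76), the line from (213,82) to (445,78), and the vial from (258,248) to (424,248).

```bash
python3 - <<'E'
from h import *
s=dict(np.load("s2.npz")); R=Ro.from_quat(s["tcp_rot"]).as_matrix()
W=onz("wrist",(330,76),.07,s); a=onz("wrist",(213,82),.07,s);b=onz("wrist",(445,78),.07,s)
u=(b-a)/np.linalg.norm(b-a);print("win",W.round(4),"ang",np.arctan2(u[1],u[0]),np.linalg.norm(b-a))
v=np.array([-u[1],u[0],0])
p=onz("wrist",(258,248),.084,s);q=onz("wrist",(424,248),.084,s);c=(p+q)/2
print(p.round(4),q.round(4),"ang",np.arctan2(*(q-p)[[1,0]]),np.linalg.norm(q-p),"x',y'",(c-W)@u,(c-W)@v)
print("edges y'",[(onz("wrist",(310,y),.084,s)-W)@v for y in (225,272)])
print("tool",(R.T@(p-s["eef_pos"])).round(4),(R.T@(q-s["eef_pos"])).round(4),(R.T@(W-s["eef_pos"])).round(4))
E
```

```text
win [ 0.5791 -0.0552  0.07  ] ang -0.1812799769489757 0.14013627406598878
[ 0.517  -0.1453  0.084 ] [ 0.614  -0.1654  0.084 ] ang -0.20475007359538036 0.09903917200392076 x',y' 0.00462179010541439 -0.10097254147231333
edges y' [np.float64(-0.08669568816200861), np.float64(-0.11551655334751569)]
tool [-0.0371 -0.0099  0.066 ] [ 0.0619 -0.0099  0.0659] [ 0.0054 -0.1107  0.08  ]
```

```bash
python3 -m jog '[{"grip":0.5,"xyz":[0,-0.004,0.015],"dr":[0,0,0]},{"grip":0.5,"xyz":[0,-0.004,0.03],"dr":[0,0,0]},{"grip":0.5,"xyz":[0,-0.004,0.045],"dr":[0,0,0]},{"grip":0.5,"xyz":[0,-0.004,0.045],"dr":[0,0,0]},{"grip":0.5,"xyz":[0,-0.004,0.045],"dr":[0,0,0]}]'; for i in 1 2 3; do :; done; python3 - <<'E'
from h import *
s=ctrl.get_state(); im=ctrl.read_camera("wrist"); cv2.imwrite("pics/w3.png",im[:,:,::-1])
print(s["eef_pos"],s["contact_force"])
E
```

```text
time: 2.63
eef_pos: [0.5533, -0.1583, 0.1066]
tcp_rot: [0.995, -0.102, 0.0, 0.0]
contact_force: [-0.1, 0.1, 0.3]
opening: 0.498
[ 0.55329779 -0.15832945  0.10656023] [-0.12810492  0.12684737  0.27953706]
```

View pics/w3.png

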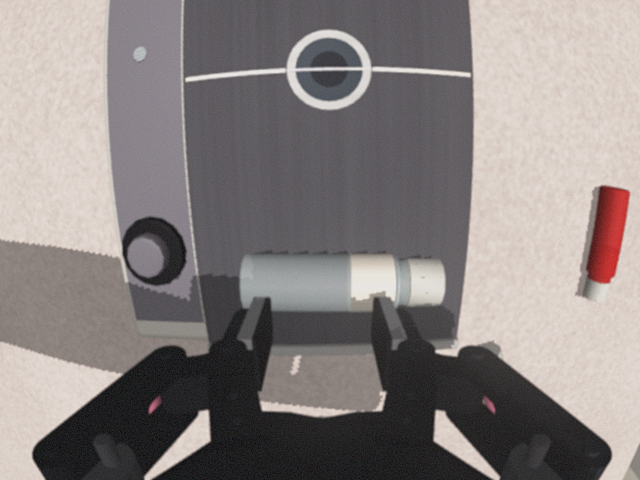

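```bash
python3 - <<'E'
from h import *
s=ctrl.get_state(); R=Ro.from_quat(s["tcp_rot"]).as_matrix()
for z in (.107,.112):
  for uv in [(262,297),(378,297),(250,297),(398,300)]: print(z,uv,(R.T@(onz("wrist",uv,z,s)-s["eef_pos"])).round(4))
print("apex",(R.T@(onz("wrist",(320,253),.084,s)-s["eef_pos"])).round(4),(R.T@(onz("wrist",(320,311),.084,s)-s["eef_pos"])).round(4))
E
```

```text
0.107 (262, 297) [-0.0248 -0.0082  0.0003]
0.107 (378, 297) [ 0.0244 -0.0082  0.0004]
0.107 (250, 297) [-0.03   -0.0082  0.0003]
0.107 (398, 300) [ 0.0332 -0.0066  0.0004]
0.112 (262, 297) [-0.0239 -0.0105 -0.0047]
0.112 (378, 297) [ 0.0235 -0.0105 -0.0046]
0.112 (250, 297) [-0.0289 -0.0104 -0.0047]
0.112 (398, 300) [ 0.032  -0.009  -0.0046]
apex [-0.0003 -0.0205  0.0233] [-0.0003  0.0098  0.0234]
```

```bash
python3 -m jog '[{"grip":0.5,"xyz":[0,0,0.002],"dr":[0,0,0]},{"grip":0.5,"xyz":[0,0,0.004],"dr":[0,0,0]},{"grip":0.5,"xyz":[0,0,0.006],"dr":[0,0,0]},{"grip":0.5,"xyz":[0,0,0.006],"dr":[0,0,0]},{"grip":0.5,"xyz":[0,0,0.006],"dr":[0,0,0]}]'
```

```text
time: 3.1
eef_pos: [0.5531, -0.1575, 0.0996]
tcp_rot: [0.995, -0.101, -0.0, -0.0]
contact_force: [0.1, 0.2, -0.0]
opening: 0.498
```

```bash
python3 -m jog '[{"grip":0.5,"xyz":[0,0,0.002],"dr":[0,0,0]},{"grip":0.5,"xyz":[0,0,0.004],"dr":[0,0,0]},{"grip":0.5,"xyz":[0,0,0.004],"dr":[0,0,0]},{"grip":0.5,"xyz":[0,0,0.004],"dr":[0,0,0]}]';  python3 -m jog '[{"grip":0.5,"xyz":[0,0,0.001],"dr":[0,0,0]},{"grip":0.5,"xyz":[0,0,0.001],"dr":[0,0,0]},{"grip":0.5,"xyz":[0,0,0.001],"dr":[0,0,0]}]'
```

```text
time: 3.43
eef_pos: [0.5534, -0.1576, 0.0961]
tcp_rot: [0.995, -0.101, 0.0, 0.0]
contact_force: [-1.1, -0.9, 3.7]
opening: 0.498
time: 3.68
eef_pos: [0.5534, -0.1578, 0.096]
tcp_rot: [0.995, -0.101, 0.0, 0.0]
contact_force: [-2.6, 0.6, 8.3]
opening: 0.502
```

```bash
python3 -m jog '[{"grip":0.5,"xyz":[0,0,0.001],"dr":[0,0,0]},{"grip":0.5,"xyz":[0,0,0.001],"dr":[0,0,0]},{"grip":0.5,"xyz":[0,0,0.001],"dr":[0,0,0]}]'
```

```text
time: 3.93
eef_pos: [0.5535, -0.1579, 0.0959]
tcp_rot: [0.995, -0.101, -0.0, 0.0]
contact_force: [-4.9, 1.0, 12.0]
opening: 0.499
```

Contact is at TCP z ≈ 0.096, with about 4 N per commanded mm. I back off to about 5 N and do the first stroke towards -tool y.

```bash
python3 -m jog '[{"grip":0.5,"xyz":[0,0,-0.0015],"dr":[0,0,0]},{"grip":0.5,"xyz":[0,-0.002,-0.0015],"dr":[0,0,0]},{"grip":0.5,"xyz":[0,-0.005,-0.0015],"dr":[0,0,0]},{"grip":0.5,"xyz":[0,-0.008,-0.0015],"dr":[0,0,0]},{"grip":0.5,"xyz":[0,-0.01,-0.0015],"dr":[0,0,0]},{"grip":0.5,"xyz":[0,-0.01,-0.0015],"dr":[0,0,0]},{"grip":0.5,"xyz":[0,-0.01,-0.0015],"dr":[0,0,0]}]'; python3 - <<'E'
from h import *
s=ctrl.get_state(); im=ctrl.read_camera("wrist"); cv2.imwrite("pics/w4.png",im[:,:,::-1])
E
```

```text
time: 4.52
eef_pos: [0.5556, -0.1477, 0.096]
tcp_rot: [0.995, -0.101, 0.0, 0.0]
contact_force: [-2.0, 0.6, 7.6]
opening: 0.502
```

View pics/w4.png

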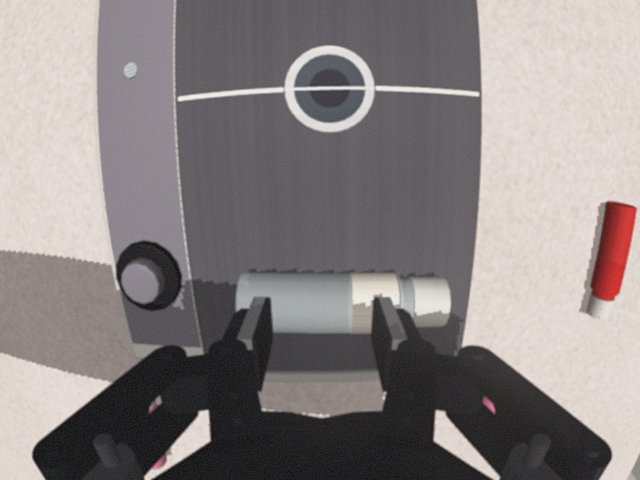

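```bash
cat >> h.py <<'E'
def rep(win,l0,l1,top,bot,e0,e1,s=None,zt=.084):
    """wrist-pixels -> vial pose in line frame"""
    s=s or ctrl.get_state(); R=Ro.from_quat(s["tcp_rot"]).as_matrix()
    W=onz("wrist",win,.07,s);a=onz("wrist",l0,.07,s);b=onz("wrist",l1,.07,s)
    u=(b-a)/np.linalg.norm(b-a);v=np.array([-u[1],u[0],0])
    t,bo=[(onz("wrist",p,.084,s)-W)@v for p in(top,bot)]
    p,q=[onz("wrist",x,.084,s) for x in(e0,e1)]
    c=(p+q)/2
    print("win",W.round(4),"edges y'",round(t,4),round(bo,4),"mid",round((t+bo)/2,4),"x'",round((c-W)@u,4),"ang",round(float(np.arctan2((q-p)@v,(q-p)@u)),3),"len",np.linalg.norm(q-p).round(4),
     "vial in tool y",(R.T@((onz("wrist",top,.084,s)+onz("wrist",bot,.084,s))/2-s["eef_pos"])).round(4),"win tool",(R.T@(W-s["eef_pos"])).round(4))
E
python3 -c "
from h import *
rep((330,88),(180,99),(478,94),(310,271),(310,333),(236,303),(450,302))"
```

```text
win [ 0.5791 -0.0545  0.07  ] edges y' -0.0801 -0.1117 mid -0.0959 x' 0.0047 ang -0.025 len 0.1011 vial in tool y [-0.0048  0.0001  0.012 ] win tool [ 0.0042 -0.0961  0.026 ]
```

The tip went 10 mm and the vial 5 mm, so it is rolling without slip. Continuing the stroke.

```bash
python3 -m jog '[{"grip":0.5,"xyz":[0,-0.003,0],"dr":[0,0,0]},{"grip":0.5,"xyz":[0,-0.006,0],"dr":[0,0,0]},{"grip":0.5,"xyz":[0,-0.009,0],"dr":[0,0,0]},{"grip":0.5,"xyz":[0,-0.012,0],"dr":[0,0,0]},{"grip":0.5,"xyz":[0,-0.014,0],"dr":[0,0,0]},{"grip":0.5,"xyz":[0,-0.015,0],"dr":[0,0,0]},{"grip":0.5,"xyz":[0,-0.015,0],"dr":[0,0,0]},{"grip":0.5,"xyz":[0,-0.015,0],"dr":[0,0,0]}]'; 
```

```text
time: 5.23
eef_pos: [0.5587, -0.133, 0.096]
tcp_rot: [0.995, -0.101, 0.0, 0.0]
contact_force: [-1.1, 0.2, 6.7]
opening: 0.497
```

```bash
python3 -m jog '[{"grip":0.5,"xyz":[0,0,-0.004],"dr":[0,0,0]},{"grip":0.5,"xyz":[0,0,-0.008],"dr":[0,0,0]},{"grip":0.5,"xyz":[0,0,-0.008],"dr":[0,0,0]},{"grip":0.5,"xyz":[0,0,-0.008],"dr":[0,0,0]}]'; python3 - <<'E'
from h import *
s=ctrl.get_state(); im=ctrl.read_camera("wrist"); cv2.imwrite("pics/w5.png",im[:,:,::-1])
E
```

```text
time: 5.57
eef_pos: [0.5581, -0.133, 0.1029]
tcp_rot: [0.995, -0.101, 0.0, -0.0]
contact_force: [-1.1, 0.8, 0.4]
opening: 0.503
```

View pics/w5.png

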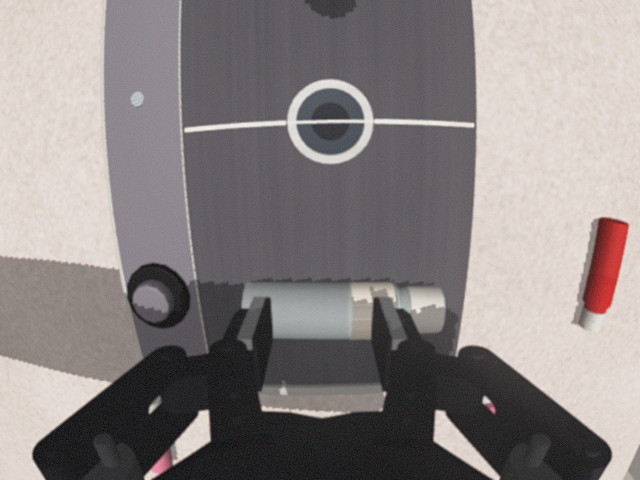

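```bash
python3 -c "
from h import *
rep((330,122),(186,130),(474,125),(310,282),(310,339),(242,310),(444,309))"
```

```text
win [ 0.5785 -0.0546  0.07  ] edges y' -0.0729 -0.1038 mid -0.0883 x' 0.0052 ang -0.024 len 0.1001 vial in tool y [-0.0051  0.0077  0.0187] win tool [ 0.0044 -0.0809  0.0327]
```

The vial is at y' = -0.0883, as predicted, and it stayed put after the lift. Now repeated strokes, each re-seating 16 mm behind and then driving the tip 32 mm.

```bash
python3 -m jog '[{"grip":0.5,"xyz":[0,0.008,0],"dr":[0,0,0]},{"grip":0.5,"xyz":[0,0.016,0],"dr":[0,0,0]},{"grip":0.5,"xyz":[0,0.016,0.003],"dr":[0,0,0]},{"grip":0.5,"xyz":[0,0.016,0.006],"dr":[0,0,0]},{"grip":0.5,"xyz":[0,0.016,0.008],"dr":[0,0,0]},{"grip":0.5,"xyz":[0,0.016,0.008],"dr":[0,0,0]},{"grip":0.5,"xyz":[0,0.016,0.008],"dr":[0,0,0]}]'
```

```text
time: 6.2
eef_pos: [0.555, -0.149, 0.0959]
tcp_rot: [0.995, -0.101, -0.0, 0.0]
contact_force: [-2.9, 0.8, 5.4]
opening: 0.496
```

```bash
python3 -m jog '[{"grip":0.5,"xyz":[0,-0.002,0],"dr":[0,0,0]},{"grip":0.5,"xyz":[0,-0.005,0],"dr":[0,0,0]},{"grip":0.5,"xyz":[0,-0.008,0],"dr":[0,0,0]},{"grip":0.5,"xyz":[0,-0.012,0],"dr":[0,0,0]},{"grip":0.5,"xyz":[0,-0.016,0],"dr":[0,0,0]},{"grip":0.5,"xyz":[0,-0.02,0],"dr":[0,0,0]},{"grip":0.5,"xyz":[0,-0.024,0],"dr":[0,0,0]},{"grip":0.5,"xyz":[0,-0.027,0],"dr":[0,0,0]},{"grip":0.5,"xyz":[0,-0.03,0],"dr":[0,0,0]},{"grip":0.5,"xyz":[0,-0.032,0],"dr":[0,0,0]},{"grip":0.5,"xyz":[0,-0.032,0],"dr":[0,0,0]},{"grip":0.5,"xyz":[0,-0.032,0],"dr":[0,0,0]}]'
```

```text
time: 7.2
eef_pos: [0.5616, -0.1172, 0.096]
tcp_rot: [0.995, -0.101, -0.0, 0.0]
contact_force: [-2.2, 0.7, 6.5]
opening: 0.502
```

```bash
python3 -m jog '[{"grip":0.5,"xyz":[0,0,-0.004],"dr":[0,0,0]},{"grip":0.5,"xyz":[0,0,-0.008],"dr":[0,0,0]},{"grip":0.5,"xyz":[0,0.008,-0.008],"dr":[0,0,0]},{"grip":0.5,"xyz":[0,0.016,-0.008],"dr":[0,0,0]},{"grip":0.5,"xyz":[0,0.016,-0.008],"dr":[0,0,0]},{"grip":0.5,"xyz":[0,0.016,-0.008],"dr":[0,0,0]}]'; python3 - <<'E'
from h import *
s=ctrl.get_state(); im=ctrl.read_camera("wrist"); cv2.imwrite("pics/w6.png",im[:,:,::-1])
E
```

```text
time: 7.7
eef_pos: [0.5578, -0.1337, 0.1027]
tcp_rot: [0.995, -0.102, -0.0, -0.0]
contact_force: [0.1, -0.7, 0.4]
opening: 0.502
```

View pics/w6.png

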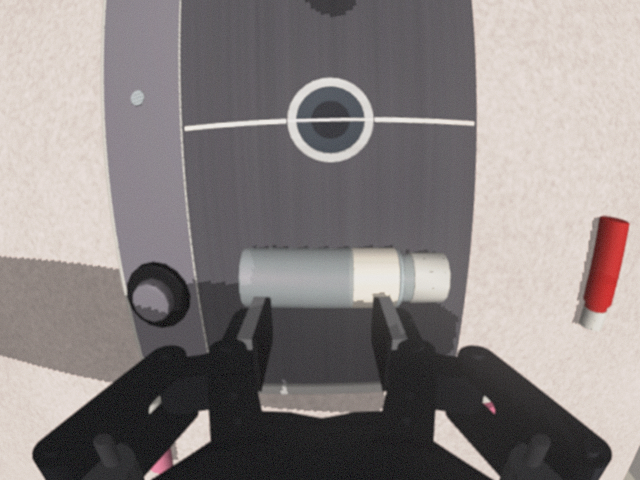

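```bash
python3 -c "
from h import *
rep((330,120),(186,128),(474,123),(310,249),(310,306),(239,278),(449,278))"
```

```text
win [ 0.5787 -0.0542  0.07  ] edges y' -0.0577 -0.0863 mid -0.072 x' 0.0058 ang -0.026 len 0.1007 vial in tool y [-0.0049 -0.0096  0.0187] win tool [ 0.0044 -0.0818  0.0327]
```

The vial is now at y' = -0.072, a 16 mm advance as planned. Next stroke.

```bash
python3 -m jog '[{"grip":0.5,"xyz":[0,-0.002,0.003],"dr":[0,0,0]},{"grip":0.5,"xyz":[0,-0.002,0.006],"dr":[0,0,0]},{"grip":0.5,"xyz":[0,-0.002,0.008],"dr":[0,0,0]},{"grip":0.5,"xyz":[0,-0.002,0.008],"dr":[0,0,0]},{"grip":0.5,"xyz":[0,-0.002,0.008],"dr":[0,0,0]}]'
```

```text
time: 8.17
eef_pos: [0.5586, -0.1309, 0.096]
tcp_rot: [0.995, -0.101, -0.0, 0.0]
contact_force: [-3.1, -0.5, 6.0]
opening: 0.499
```

```bash
python3 -m jog '[{"grip":0.5,"xyz":[0,-0.002,0],"dr":[0,0,0]},{"grip":0.5,"xyz":[0,-0.005,0],"dr":[0,0,0]},{"grip":0.5,"xyz":[0,-0.008,0],"dr":[0,0,0]},{"grip":0.5,"xyz":[0,-0.012,0],"dr":[0,0,0]},{"grip":0.5,"xyz":[0,-0.016,0],"dr":[0,0,0]},{"grip":0.5,"xyz":[0,-0.02,0],"dr":[0,0,0]},{"grip":0.5,"xyz":[0,-0.024,0],"dr":[0,0,0]},{"grip":0.5,"xyz":[0,-0.027,0],"dr":[0,0,0]},{"grip":0.5,"xyz":[0,-0.03,0],"dr":[0,0,0]},{"grip":0.5,"xyz":[0,-0.032,0],"dr":[0,0,0]},{"grip":0.5,"xyz":[0,-0.032,0],"dr":[0,0,0]},{"grip":0.5,"xyz":[0,-0.032,0],"dr":[0,0,0]}]'
```

```text
time: 9.17
eef_pos: [0.5652, -0.0994, 0.0958]
tcp_rot: [0.995, -0.101, -0.0, -0.0]
contact_force: [-1.9, 0.4, 5.9]
opening: 0.496
```

```bash
python3 -m jog '[{"grip":0.5,"xyz":[0,0,-0.004],"dr":[0,0,0]},{"grip":0.5,"xyz":[0,0,-0.008],"dr":[0,0,0]},{"grip":0.5,"xyz":[0,0.008,-0.008],"dr":[0,0,0]},{"grip":0.5,"xyz":[0,0.016,-0.008],"dr":[0,0,0]},{"grip":0.5,"xyz":[0,0.016,-0.005],"dr":[0,0,0]},{"grip":0.5,"xyz":[0,0.016,-0.002],"dr":[0,0,0]},{"grip":0.5,"xyz":[0,0.016,0],"dr":[0,0,0]},{"grip":0.5,"xyz":[0,0.016,0],"dr":[0,0,0]},{"grip":0.5,"xyz":[0,0.016,0],"dr":[0,0,0]}]'
```

```text
time: 9.92
eef_pos: [0.5618, -0.1157, 0.096]
tcp_rot: [0.995, -0.101, -0.0, 0.0]
contact_force: [-2.7, 1.3, 6.9]
opening: 0.505
```

```bash
python3 -m jog '[{"grip":0.5,"xyz":[0,-0.002,0],"dr":[0,0,0]},{"grip":0.5,"xyz":[0,-0.005,0],"dr":[0,0,0]},{"grip":0.5,"xyz":[0,-0.008,0],"dr":[0,0,0]},{"grip":0.5,"xyz":[0,-0.012,0],"dr":[0,0,0]},{"grip":0.5,"xyz":[0,-0.016,0],"dr":[0,0,0]},{"grip":0.5,"xyz":[0,-0.02,0],"dr":[0,0,0]},{"grip":0.5,"xyz":[0,-0.024,0],"dr":[0,0,0]},{"grip":0.5,"xyz":[0,-0.027,0],"dr":[0,0,0]},{"grip":0.5,"xyz":[0,-0.03,0],"dr":[0,0,0]},{"grip":0.5,"xyz":[0,-0.032,0],"dr":[0,0,0]},{"grip":0.5,"xyz":[0,-0.032,0],"dr":[0,0,0]},{"grip":0.5,"xyz":[0,-0.032,0],"dr":[0,0,0]}]'
```

```text
time: 10.92
eef_pos: [0.5684, -0.0838, 0.0959]
tcp_rot: [0.995, -0.101, -0.0, -0.0]
contact_force: [-1.5, 0.8, 5.7]
opening: 0.5
```

```bash
python3 -m jog '[{"grip":0.5,"xyz":[0,0,-0.004],"dr":[0,0,0]},{"grip":0.5,"xyz":[0,0,-0.008],"dr":[0,0,0]},{"grip":0.5,"xyz":[0,0.008,-0.008],"dr":[0,0,0]},{"grip":0.5,"xyz":[0,0.016,-0.008],"dr":[0,0,0]},{"grip":0.5,"xyz":[0,0.016,-0.008],"dr":[0,0,0]},{"grip":0.5,"xyz":[0,0.016,-0.008],"dr":[0,0,0]}]'; python3 - <<'E'
from h import *
s=ctrl.get_state(); im=ctrl.read_camera("wrist"); cv2.imwrite("pics/w7.png",im[:,:,::-1])
E
```

```text
time: 11.42
eef_pos: [0.5646, -0.1005, 0.1026]
tcp_rot: [0.995, -0.102, -0.0, -0.0]
contact_force: [-0.3, -0.1, -0.0]
opening: 0.499
```

View pics/w7.png

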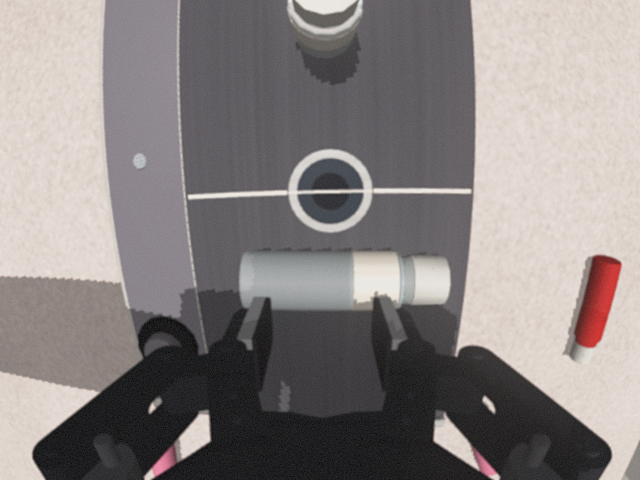

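```bash
python3 -c "
from h import *
rep((330,191),(189,197),(470,191),(310,251),(310,310),(239,281),(449,281))
s=ctrl.get_state();R=Ro.from_quat(s['tcp_rot']).as_matrix()
print((R.T@(onz('wrist',(327,8),.13,s)-s['eef_pos'])).round(4), (R.T@(onz('wrist',(327,40),.07,s)-s['eef_pos'])).round(4))"
```

```text
win [ 0.5788 -0.0538  0.07  ] edges y' -0.0251 -0.0549 mid -0.04 x' 0.0064 ang -0.028 len 0.101 vial in tool y [-0.0049 -0.008   0.0187] win tool [ 0.0045 -0.0482  0.0327]
[ 0.0022 -0.1152 -0.0273] [ 0.003  -0.1205  0.0327]
```

The vial is at y' = -0.040. Two more full strokes, then a shorter one.

```bash
python3 -m jog '[{"grip":0.5,"xyz":[0,0,0.003],"dr":[0,0,0]},{"grip":0.5,"xyz":[0,0,0.006],"dr":[0,0,0]},{"grip":0.5,"xyz":[0,0,0.008],"dr":[0,0,0]},{"grip":0.5,"xyz":[0,0,0.008],"dr":[0,0,0]},{"grip":0.5,"xyz":[0,0,0.008],"dr":[0,0,0]}]'
```

```text
time: 11.88
eef_pos: [0.5651, -0.0997, 0.096]
tcp_rot: [0.995, -0.101, -0.0, 0.0]
contact_force: [-3.0, 0.0, 5.1]
opening: 0.501
```

```bash
python3 -m jog '[{"grip":0.5,"xyz":[0,-0.002,0],"dr":[0,0,0]},{"grip":0.5,"xyz":[0,-0.005,0],"dr":[0,0,0]},{"grip":0.5,"xyz":[0,-0.008,0],"dr":[0,0,0]},{"grip":0.5,"xyz":[0,-0.012,0],"dr":[0,0,0]},{"grip":0.5,"xyz":[0,-0.016,0],"dr":[0,0,0]},{"grip":0.5,"xyz":[0,-0.02,0],"dr":[0,0,0]},{"grip":0.5,"xyz":[0,-0.024,0],"dr":[0,0,0]},{"grip":0.5,"xyz":[0,-0.027,0],"dr":[0,0,0]},{"grip":0.5,"xyz":[0,-0.03,0],"dr":[0,0,0]},{"grip":0.5,"xyz":[0,-0.032,0],"dr":[0,0,0]},{"grip":0.5,"xyz":[0,-0.032,0],"dr":[0,0,0]},{"grip":0.5,"xyz":[0,-0.032,0],"dr":[0,0,0]}]'
```

```text
time: 12.88
eef_pos: [0.5717, -0.068, 0.0959]
tcp_rot: [0.995, -0.101, -0.0, -0.0]
contact_force: [-2.0, 0.8, 4.4]
opening: 0.5
```

```bash
python3 -m jog '[{"grip":0.5,"xyz":[0,0,-0.004],"dr":[0,0,0]},{"grip":0.5,"xyz":[0,0,-0.008],"dr":[0,0,0]},{"grip":0.5,"xyz":[0,0.008,-0.008],"dr":[0,0,0]},{"grip":0.5,"xyz":[0,0.016,-0.008],"dr":[0,0,0]},{"grip":0.5,"xyz":[0,0.016,-0.005],"dr":[0,0,0]},{"grip":0.5,"xyz":[0,0.016,-0.002],"dr":[0,0,0]},{"grip":0.5,"xyz":[0,0.016,0],"dr":[0,0,0]},{"grip":0.5,"xyz":[0,0.016,0],"dr":[0,0,0]},{"grip":0.5,"xyz":[0,0.016,0],"dr":[0,0,0]}]'
```

```text
time: 13.63
eef_pos: [0.5682, -0.0843, 0.0959]
tcp_rot: [0.995, -0.101, -0.0, 0.0]
contact_force: [-3.2, 0.4, 7.1]
opening: 0.501
```

```bash
python3 -m jog '[{"grip":0.5,"xyz":[0,-0.002,0],"dr":[0,0,0]},{"grip":0.5,"xyz":[0,-0.005,0],"dr":[0,0,0]},{"grip":0.5,"xyz":[0,-0.008,0],"dr":[0,0,0]},{"grip":0.5,"xyz":[0,-0.012,0],"dr":[0,0,0]},{"grip":0.5,"xyz":[0,-0.016,0],"dr":[0,0,0]},{"grip":0.5,"xyz":[0,-0.02,0],"dr":[0,0,0]},{"grip":0.5,"xyz":[0,-0.024,0],"dr":[0,0,0]},{"grip":0.5,"xyz":[0,-0.027,0],"dr":[0,0,0]},{"grip":0.5,"xyz":[0,-0.03,0],"dr":[0,0,0]},{"grip":0.5,"xyz":[0,-0.032,0],"dr":[0,0,0]},{"grip":0.5,"xyz":[0,-0.032,0],"dr":[0,0,0]},{"grip":0.5,"xyz":[0,-0.032,0],"dr":[0,0,0]}]'
```

```text
time: 14.63
eef_pos: [0.5749, -0.0524, 0.096]
tcp_rot: [0.995, -0.101, -0.0, -0.0]
contact_force: [-2.7, 1.3, 6.0]
opening: 0.5
```

```bash
python3 -m jog '[{"grip":0.5,"xyz":[0,0,-0.004],"dr":[0,0,0]},{"grip":0.5,"xyz":[0,0,-0.008],"dr":[0,0,0]},{"grip":0.5,"xyz":[0,0.008,-0.008],"dr":[0,0,0]},{"grip":0.5,"xyz":[0,0.016,-0.008],"dr":[0,0,0]},{"grip":0.5,"xyz":[0,0.016,-0.008],"dr":[0,0,0]},{"grip":0.5,"xyz":[0,0.016,-0.008],"dr":[0,0,0]}]'; python3 - <<'E'
from h import *
s=ctrl.get_state(); im=ctrl.read_camera("wrist"); cv2.imwrite("pics/w8.png",im[:,:,::-1])
im=ctrl.read_camera("top"); cv2.imwrite("pics/t8.png",im[:,:,::-1])
E
```

```text
time: 15.13
eef_pos: [0.5711, -0.0691, 0.1026]
tcp_rot: [0.995, -0.102, -0.0, -0.0]
contact_force: [-0.2, 0.7, -0.5]
opening: 0.495
```

View pics/w8.png

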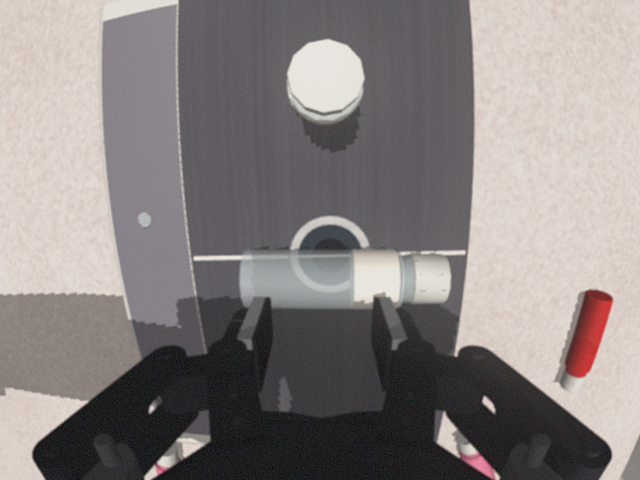

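```bash
python3 -c "
from h import *
rep((330,255),(194,258),(465,253),(310,250),(310,308),(239,280),(450,280))"
```

```text
win [ 0.579  -0.0534  0.07  ] edges y' 0.0071 -0.022 mid -0.0075 x' 0.0073 ang -0.023 len 0.1014 vial in tool y [-0.0049 -0.0088  0.0187] win tool [ 0.0046 -0.0164  0.0327]
```

7.5 mm remain, so the last stroke is 15 mm of tip travel.

```bash
python3 -m jog '[{"grip":0.5,"xyz":[0,0,0.003],"dr":[0,0,0]},{"grip":0.5,"xyz":[0,0,0.006],"dr":[0,0,0]},{"grip":0.5,"xyz":[0,0,0.008],"dr":[0,0,0]},{"grip":0.5,"xyz":[0,0,0.008],"dr":[0,0,0]},{"grip":0.5,"xyz":[0,0,0.008],"dr":[0,0,0]}]'
```

```text
time: 15.65
eef_pos: [0.5716, -0.0683, 0.096]
tcp_rot: [0.995, -0.101, -0.0, 0.0]
contact_force: [-2.6, 0.5, 5.6]
opening: 0.501
```

```bash
python3 -m jog '[{"grip":0.5,"xyz":[0,-0.002,0],"dr":[0,0,0]},{"grip":0.5,"xyz":[0,-0.005,0],"dr":[0,0,0]},{"grip":0.5,"xyz":[0,-0.008,0],"dr":[0,0,0]},{"grip":0.5,"xyz":[0,-0.011,0],"dr":[0,0,0]},{"grip":0.5,"xyz":[0,-0.013,0],"dr":[0,0,0]},{"grip":0.5,"xyz":[0,-0.015,0],"dr":[0,0,0]},{"grip":0.5,"xyz":[0,-0.015,0],"dr":[0,0,0]},{"grip":0.5,"xyz":[0,-0.015,0],"dr":[0,0,0]},{"grip":0.5,"xyz":[0,-0.015,0],"dr":[0,0,0]}]'
```

```text
time: 16.4
eef_pos: [0.5747, -0.0534, 0.096]
tcp_rot: [0.995, -0.101, -0.0, -0.0]
contact_force: [-1.7, 0.5, 5.4]
opening: 0.501
```

```bash
python3 -m jog '[{"grip":0.5,"xyz":[0,0,-0.004],"dr":[0,0,0]},{"grip":0.5,"xyz":[0,0,-0.015],"dr":[0,0,0]},{"grip":0.5,"xyz":[0,0.02,-0.03],"dr":[0,0,0]},{"grip":0.5,"xyz":[0,0.04,-0.04],"dr":[0,0,0]},{"grip":0.5,"xyz":[0,0.04,-0.04],"dr":[0,0,0]},{"grip":0.5,"xyz":[0,0.04,-0.04],"dr":[0,0,0]}]'; python3 - <<'E'
from h import *
s=ctrl.get_state(); im=ctrl.read_camera("wrist"); cv2.imwrite("pics/w9.png",im[:,:,::-1])
np.savez("s9.npz",**s)
E
```

```text
time: 16.9
eef_pos: [0.5669, -0.0936, 0.1362]
tcp_rot: [0.995, -0.102, 0.001, 0.0]
contact_force: [0.1, -0.3, -0.3]
opening: 0.5
```

View pics/w9.png

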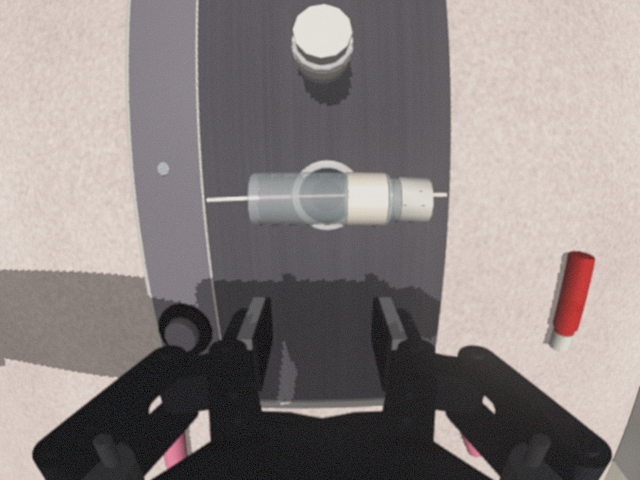

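The wrist view shows the vial from (248,199) to (433,199) over the ring (about (328,196)), with the line emerging at (207,200) and (447,195).

```bash
python3 - <<'E'
from h import *
s=dict(np.load("s9.npz"))
rep((328,197),(207,200),(447,195),(310,173),(310,225),(248,199),(433,199),s)
R=Ro.from_quat(s["tcp_rot"]).as_matrix()
print("button",onz("wrist",(185,330),.078,s),(R.T@(onz("wrist",(185,330),.078,s)-s["eef_pos"])).round(4))
im=ctrl.read_camera("top")[:,:,::-1]; cv2.imwrite("pics/t9.png",cv2.resize(im[180:320,260:450],None,fx=4,fy=4,interpolation=cv2.INTER_CUBIC))
E
```

```text
win [ 0.5792 -0.0553  0.07  ] edges y' 0.0152 -0.0127 mid 0.0012 x' 0.007 ang -0.018 len 0.1 vial in tool y [-0.0057 -0.041   0.0522] win tool [ 0.0041 -0.04    0.0662]
button [ 0.4722983  -0.11800837  0.078     ] [-0.0878  0.0432  0.058 ]
```

View pics/t9.png

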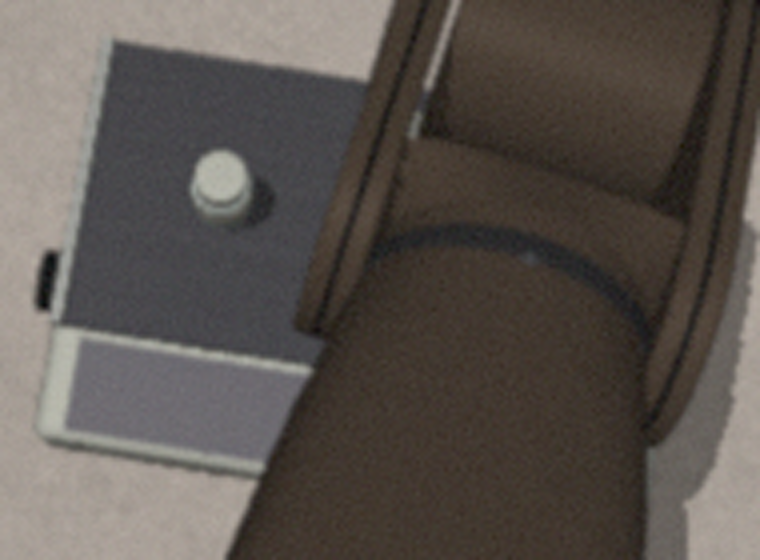

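The vial is at y' ≈ +0.001, x' ≈ +0.007, angle -0.02 rad, so it is on the line. Now I shut the gripper and move above the button, taking (0.464,-0.125) from the top view and the window geometry.

```bash
python3 -m jog '[{"grip":1,"xyz":[-0.02,0.012,0],"dr":[0,0,0]},{"grip":1,"xyz":[-0.04,0.024,0],"dr":[0,0,0]},{"grip":1,"xyz":[-0.06,0.036,0],"dr":[0,0,0]},{"grip":1,"xyz":[-0.08,0.046,0],"dr":[0,0,0]},{"grip":1,"xyz":[-0.0945,0.0515,0],"dr":[0,0,0]},{"grip":1,"xyz":[-0.0945,0.0515,0],"dr":[0,0,0]},{"grip":1,"xyz":[-0.0945,0.0515,0.01],"dr":[0,0,0]},{"grip":1,"xyz":[-0.0945,0.0515,0.02],"dr":[0,0,0]},{"grip":1,"xyz":[-0.0945,0.0515,0.02],"dr":[0,0,0]},{"grip":1,"xyz":[-0.0945,0.0515,0.02],"dr":[0,0,0]}]'; python3 - <<'E'
from h import *
s=ctrl.get_state(); im=ctrl.read_camera("wrist"); cv2.imwrite("pics/w10.png",im[:,:,::-1])
np.savez("s10.npz",**s)
im=ctrl.read_camera("top")[:,:,::-1]; cv2.imwrite("pics/t10.png",cv2.resize(im[180:320,260:450],None,fx=4,fy=4,interpolation=cv2.INTER_CUBIC))
im=ctrl.read_camera("scene")[:,:,::-1]; cv2.imwrite("pics/s10.png",cv2.resize(im[180:320,180:380],None,fx=4,fy=4,interpolation=cv2.INTER_CUBIC))
E
```

```text
time: 17.83
eef_pos: [0.4633, -0.1235, 0.1135]
tcp_rot: [0.995, -0.101, -0.001, -0.001]
contact_force: [-0.4, 1.0, 0.4]
opening: 0.004
```

View pics/w10.png

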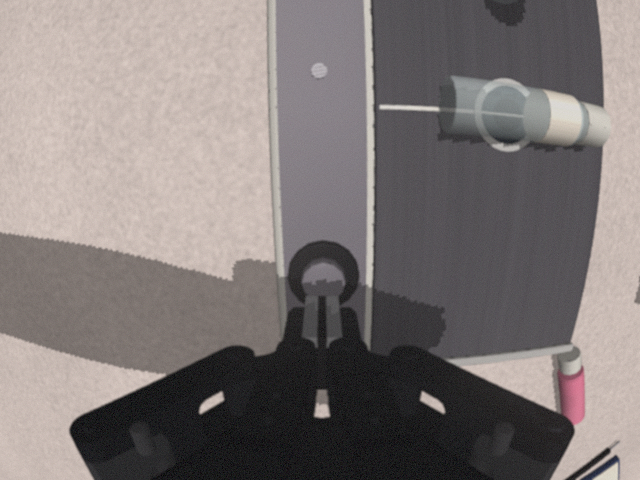

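View pics/t10.png

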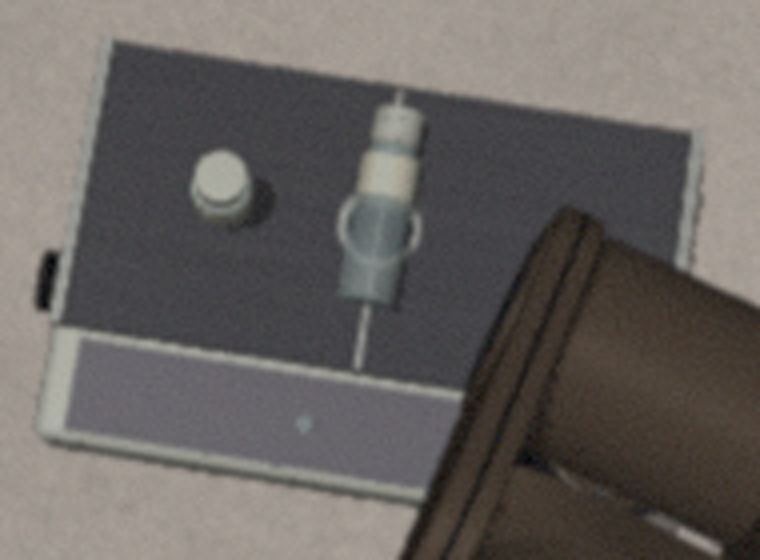

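View pics/s10.png

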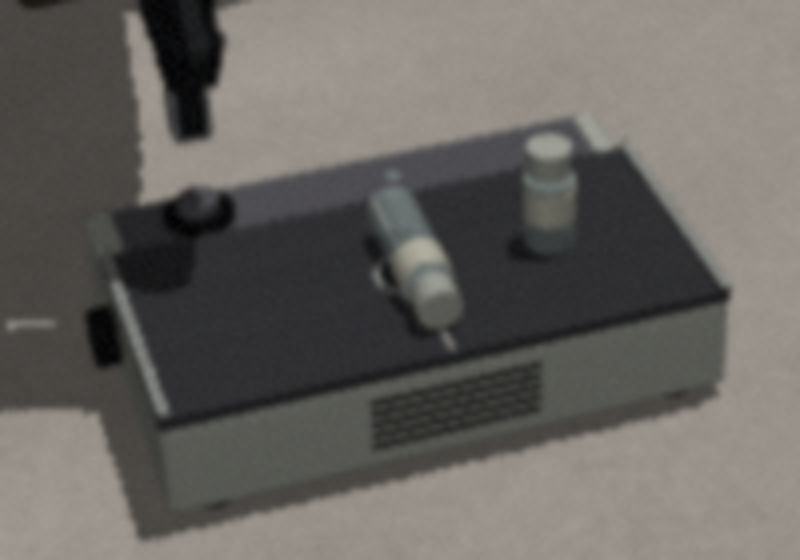

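The top crop shows the vial axis running from about (368,298) to (399,108) along the line. The wrist view shows the collar around (324,275). Checking both numerically.

```bash
python3 - <<'E'
from h import *
s=dict(np.load("s10.npz"));R=Ro.from_quat(s["tcp_rot"]).as_matrix()
W=np.array([.5772,-.0538,.07]);u=np.array([.9844,-.176,0]);v=np.array([.176,.9844,0])
p,q=[onz("top",(260+x/4,180+y/4),.084) for x,y in((369,298),(400,108))]
print([( (k-W)@u).round(4) for k in(p,q)],[((k-W)@v).round(4) for k in(p,q)])
for uv,z in(((324,275),.07),((289,275),.07),((359,275),.07)):
    X=onz("wrist",uv,z,s);print(X.round(4),(R.T@(X-s["eef_pos"])).round(4))
E
```

```text
[np.float64(-0.0372), np.float64(0.0574)] [np.float64(-0.0004), np.float64(-0.0014)]
[ 0.4652 -0.1222  0.07  ] [ 0.0018 -0.0017  0.0435]
[ 0.4468 -0.1185  0.07  ] [-0.017  -0.0016  0.0435]
[ 0.4836 -0.126   0.07  ] [ 0.0205 -0.0016  0.0434]
```

Both views put the vial within about 1 mm of the line, and the tool is within 2 mm of the button's centre. Pressing.

```bash
python3 -m jog '[{"grip":1,"xyz":[0.001,-0.001,0.01],"dr":[0,0,0]},{"grip":1,"xyz":[0.001,-0.001,0.02],"dr":[0,0,0]},{"grip":1,"xyz":[0.001,-0.001,0.028],"dr":[0,0,0]},{"grip":1,"xyz":[0.001,-0.001,0.033],"dr":[0,0,0]},{"grip":1,"xyz":[0.001,-0.001,0.033],"dr":[0,0,0]},{"grip":1,"xyz":[0.001,-0.001,0.033],"dr":[0,0,0]}]'; python3 -m jog '[{"grip":1,"xyz":[0,0,0.002],"dr":[0,0,0]},{"grip":1,"xyz":[0,0,0.004],"dr":[0,0,0]},{"grip":1,"xyz":[0,0,0.004],"dr":[0,0,0]},{"grip":1,"xyz":[0,0,0.004],"dr":[0,0,0]}]'
```

```text
time: 18.48
eef_pos: [0.4642, -0.1233, 0.0813]
tcp_rot: [0.995, -0.101, -0.001, -0.0]
contact_force: [0.3, -0.1, 0.7]
opening: -0.002
time: 18.82
eef_pos: [0.4647, -0.1236, 0.0782]
tcp_rot: [0.995, -0.101, 0.0, 0.0]
contact_force: [0.8, -0.6, 0.4]
opening: 0.002
```

```bash
python3 -m jog '[{"grip":1,"xyz":[0,0,0.002],"dr":[0,0,0]},{"grip":1,"xyz":[0,0,0.004],"dr":[0,0,0]},{"grip":1,"xyz":[0,0,0.004],"dr":[0,0,0]},{"grip":1,"xyz":[0,0,0.004],"dr":[0,0,0]}]'; python3 -m jog '[{"grip":1,"xyz":[0,0,0.002],"dr":[0,0,0]},{"grip":1,"xyz":[0,0,0.002],"dr":[0,0,0]},{"grip":1,"xyz":[0,0,0.002],"dr":[0,0,0]}]'
```

```text
time: 19.15
eef_pos: [0.465, -0.1237, 0.0744]
tcp_rot: [0.995, -0.101, 0.0, 0.0]
contact_force: [0.4, -0.0, 2.6]
opening: 0.002
time: 19.4
eef_pos: [0.4651, -0.1237, 0.0724]
tcp_rot: [0.995, -0.101, 0.0, 0.0]
contact_force: [0.9, 0.3, 3.8]
opening: -0.005
```

```bash
python3 -m jog '[{"grip":1,"xyz":[0,0,0.002],"dr":[0,0,0]},{"grip":1,"xyz":[0,0,0.002],"dr":[0,0,0]},{"grip":1,"xyz":[0,0,0.002],"dr":[0,0,0]}]'
```

```text
time: 19.65
eef_pos: [0.4652, -0.1237, 0.0719]
tcp_rot: [0.995, -0.101, -0.0, 0.0]
contact_force: [-4.3, 2.0, 12.2]
opening: 0.001
```

The force jumped to 12 N with the tip stopped at 0.0719, so the button is fully down. Releasing and moving clear.

```bash
python3 -m jog '[{"grip":1,"xyz":[0,0,-0.01],"dr":[0,0,0]},{"grip":1,"xyz":[0,0,-0.03],"dr":[0,0,0]},{"grip":1,"xyz":[0,0.03,-0.06],"dr":[0,0,0]},{"grip":1,"xyz":[0,0.065,-0.09],"dr":[0,0,0]},{"grip":1,"xyz":[0,0.1,-0.12],"dr":[0,0,0]},{"grip":1,"xyz":[0,0.13,-0.12],"dr":[0,0,0]},{"grip":1,"xyz":[0,0.15,-0.12],"dr":[0,0,0]},{"grip":1,"xyz":[0,0.15,-0.12],"dr":[0,0,0]},{"grip":1,"xyz":[0,0.15,-0.12],"dr":[0,0,0]},{"grip":1,"xyz":[0,0.15,-0.12],"dr":[0,0,0]}]'; python3 - <<'E'
from h import *
s=ctrl.get_state(); print(s["contact_force"])
im=ctrl.read_camera("top")[:,:,::-1]; cv2.imwrite("pics/t11.png",cv2.resize(im[180:320,260:450],None,fx=4,fy=4,interpolation=cv2.INTER_CUBIC))
im=ctrl.read_camera("scene")[:,:,::-1]; cv2.imwrite("pics/s11.png",im)
E
```

```text
time: 20.48
eef_pos: [0.4338, -0.2692, 0.1888]
tcp_rot: [0.995, -0.101, -0.001, -0.001]
contact_force: [-0.1, -0.2, 0.3]
opening: 0.001
[-0.06715313 -0.15851567  0.3087909 ]
```

View pics/t11.png

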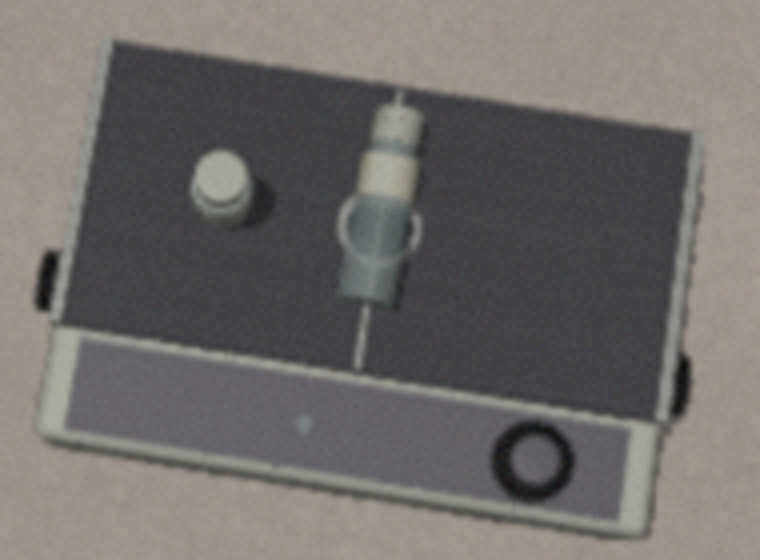

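View pics/s11.png

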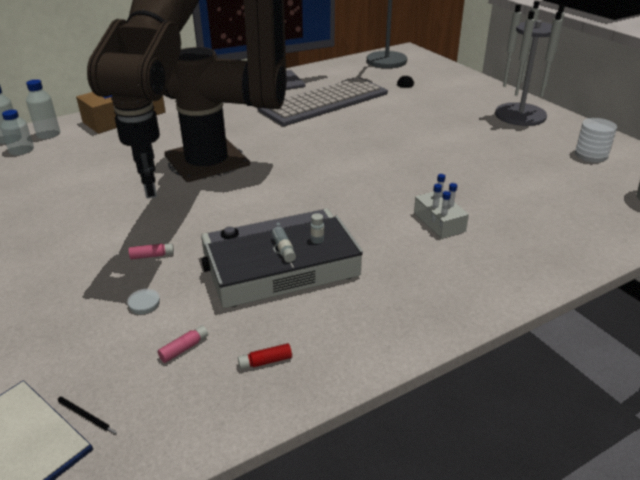

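The vial is on the line across the ring (window at crop (380,230)). The spare (221,185), the dish and the rack are where they were, the button is up, and the arm is clear.

```bash
python3 -c "
from plant import ctrl
print(ctrl.sign_off())"
```

```text
the job is handed in; nothing more can be done
None
```

I rolled the vial about 100 mm across the stage onto the marked line with light fingertip strokes on its top. I then pressed the capture button fully down, let it come up, and handed the job in at about 20.6 s.

- **Rolling:** the vial moved half the fingertip's travel on every stroke I measured, so it rolled (about 7 rad in all) rather than slid. The contact force read 4–8 N during the strokes. It reached about 13 N when I first felt for contact, against the 30 N limit.
- **Vial position:** just before the press, the wrist view put the vial 1.2 mm left of the line and the top view about 1 mm right of it. That disagreement is within the calibration error and well inside 6 mm. Its middle was 7–10 mm from the window's centre, and it lay within 0.02 rad of parallel. The top view after the press looked unchanged.
- **Button:** the tip stopped at z = 0.0719 m and the force rose to 12 N, which I took as the bottom of the travel. The top view afterwards looks the same as at the start, so the button appears to be up. I could not read the button's travel directly.
- **Everything else:** by eye, the standing vial, the dish and the rack had not moved, and the gripper was clear with no contact force.

No check failed.

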